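# Tip two stain sticks off the draining stand into their holder

## Robot

A 6-joint arm with a two-finger parallel gripper is mounted at the origin on the work surface. World frame = base frame: x ahead of the robot, y to its left, z up, the work surface at z = 0. Lengths are in m, angles in degrees, forces in N, time in s.
With the tool pointing down it reaches from about 0.35 to 0.875 m from the base axis. Payload 4.2 kg.
Tool frame: the origin (TCP) lies between the finger pads; the fingertips stand 8 mm ahead of it and the grasp point (between the pads) lies 11 mm behind it; x points along the fingers, y is the direction in which the jaws open and shut, and the axes are right-handed (so a half turn about x gives the same grasp; the last joint's range is limited). The gripper opens to 87 mm and grips with 3 to 60 N. Pads are 19 mm wide; open, the fingers measure 117 mm over their backs; the gripper's body (75 mm by 190 mm) begins 51 mm behind the grasp point.
Start: joints at [90.333, 22.042, 0.453, 0, -68.411, -14.817], TCP at [0.156, 0.605, 0.231] pointing down, gripper open.
Joint ranges: [-179.83, 179.83], [-69.29, 118.12], [-61.27, 80.66], [-181.25, 117.63], [-171.15, -9.14], [-177.46, 177.46]. Speed limits (degrees/s): [159.86, 159.86, 180, 180, 180, 180].

## Interface

Orientations are given as a 3x3 rotation matrix whose columns are the frame's x, y, z axes.
In Python, from station import r gives the robot as it stands. The module is installed in compiled form; this text tells all that it offers.
- The arm moves only by the tool move_arm, never from a script. Its argument "increments" is one flat list of numbers, 7 for each row, row after row: the turn, a rotation vector about the tool's x, y, z in degrees, then the shift along the tool's x, y, z in m, then the finger opening in m, from 0 to 0.087. A call has 1 to 12 rows; each row is the pose to reach, as a shift and turn from the pose commanded when the call began, along the tool's axes at that moment; what a row does not reach only later rows make up. A row lasts 1/12 s, in which the tool goes at most 41.7 mm and 7.16 degrees, less where a joint would pass 70% of its speed; a pose out of reach is approached as far as the arm can. A call with a gripper value outside its range is refused whole. The fingers move at their own pace and stop on an object; the grip force is fixed at half the most. Time passes only in rows, so rows that repeat a pose let the fingers close. It gives the time, the measured TCP pose, the force and the opening at its end, in the units of the state.
- r.sense(): the state, without advancing time (a new reading comes with each control period).
- r.capture(name): name is "scene" or "top"; returns the picture (420x560x3 uint8, red, green, blue); there is no depth.
- r.calibration(name): a dict with "fx", "fy", "cx", "cy" (pixels), "rvec" (rotation vector, rad) and "tvec" (3), from world to camera coordinates, as OpenCV has them. Camera axes: x right, y down, z forward; pixel columns grow to the right and rows downward; lengths in m; the calibration is good to about 2 mm. A picture is of the moment at which its call begins. calibration takes no time and is no camera call.
- r.finish_job(): hands the job in, once; it reports no verdict.
The state is a dict: "time_s": time; "joints": joint angles; "joint_velocities": joint speeds; "effort": joint torques, N m; "tcp_pos": TCP position; "ee_rot": TCP orientation; "wrist_force": force on the tool from outside, world axes, zero at the start; "moment": the same for the moment, N m; "gripper_width": opening from 0.0 (shut) to 1.0 (fully open).
Only numpy, scipy, OpenCV 4.12 (cv2) and the standard library are available. Lean on these libraries where they do the work, as an engineer would, in place of code of your own. Each camera call takes 0.05 s, during which the arm holds its last target.

## Task

Stand the two round stain sticks upright in the two-cup holder under the edge of the draining stand, one in each cup: shift the holder by its upright tab so that an empty cup is under a stick's groove, then slide the stick along the groove until it just overbalances at the edge, and back off so that it tips and drops in end-down. Slide the sticks, never lift them up off the stand. Leave the flat brush lying in its groove, and leave everything else on the counter where it is.

Things in the scene. Friction and masses are not known exactly. Their poses are not given: they have to be found in the camera images.
- stand: Steel draining stand, fixed; place and heading vary. Origin on the table straight under the middle of the dropping edge, in line with the middle groove. x: level, sliding direction, from the grooves out over the edge; y: across the grooves; z up. Deck x -300 to 0 mm, y -105 to 195 mm, 12 mm thick, open underneath; the holder's track, 8 mm high, runs under the edge.
- edge (a point): Point on the dropping edge (stand x = 0) at the end of the middle groove's floor, z 185 mm; axes as the stand's. Three straight level grooves run along x, centred at stand y -65, 0 and +65 mm, each 34 mm wide between ribs 10 mm high (tops z 195 mm), open at both ends.
- holder (a joint): Sideways place (m) of the two-cup holder on its track, -0.055 to 0.055, growing towards the stand's +y; cups centred at stand y = value -/+ 32.5 mm. At -0.0325 well_a is under groove y=-65 and well_b under y=0; at +0.0325 well_a is under y=0 and well_b under y=+65. Slides with about 2 N of friction, stays where left.
- well_a (a point): Middle of the inner floor of the holder's cup on the -y side, at stand x 44 mm, z 16 mm; axes as the stand's. Each cup is inside 48 mm along x by 42 mm across; walls 4 mm thick, side walls up to z 86 mm above the table, near wall up to z 100 mm.
- well_b (a point): The same for the cup on the holder's +y side. In both cups the far wall (inner face at stand x = 68 mm) goes up to z 70 mm and carries on as a scoop that slopes and curves out and up, about 118 mm from the edge, to x 117 mm, z 196 mm; it guides the leading end of a tipping stick down into the cup.
- tab_top (a point): Centre of the top of the holder's upright black tab, a square post 14 by 14 mm, z 16 to 206 mm, at stand x = 145 mm, behind the scoops, midway between the cups, for shifting the holder; the post is free on all sides above z 110 mm.
- stick_1: Round white plastic stain stick, 28 mm in diameter and 150 mm long, about 110 g. Origin at its middle, x along its length (at the start x points the way the stand's x does, and the stick lies in one of the three grooves, its middle 100 to 175 mm before the edge).
- stick_2: The other stain stick, the same as stick_1. Friction on a pushing finger holds a stick level over the edge: push it until its middle is about 10 mm (5 to 25 mm) past the edge, then draw the finger back, and it tips and drops by itself. Pushed on much farther without a break it may jam level against the scoop.
- brush: Flat white lint brush lying in the remaining groove, to be left there: handle 20 mm wide and 14 mm high, block head 30 mm wide, 65 mm long and 40 mm high, 150 mm overall. Origin on its underside in the middle of its length, x along it towards the head.
- jar: Small closed jar, 48 mm across, 100 mm high, standing on the plain part of the stand's deck beside the groove y=+65, centred at y about 160 mm. Origin under its centre. Leave alone.
- bottle: Detergent bottle, 72 mm across, 210 mm high, on the table beyond the holder. Origin under its centre. Leave alone.
- can: Metal can, 68 mm across, 110 mm high, on the table beyond the holder. Origin under its centre. Leave alone.
- mug: Mug, 80 mm across, 90 mm high, on the table between the robot and the stand. Origin under its centre. Leave alone.
- soap: Soap bar 90 x 60 x 30 mm on the table. Origin under its centre. Leave alone.
- tray: Grey open tray 160 x 110 x 50 mm on the table. Origin under its centre. Leave alone.
- scrubber: Hand brush lying on the table. Leave alone.
Things that resemble listed ones, but are neither listed nor needed, are in the scene too. What is shaped like the stick_1 but orange or yellow is not meant. What is shaped like the stick_2 but purple is not meant.

How it is judged:
By the outcome, as a careful person would: the job done as asked, in the order asked, and still so for the second after the job is handed in, with the robot touching nothing.
It also fails if it takes over 70 s, if anything falls off the work surface, if the arm or the gripper's body presses on something with over 40 N, if the wrist force passes 120 N, or if a joint passes its speed limit or range.

## Working session

There is one attempt and no reset: what is moved stays moved. The work goes in short steps, Python scripts to look and compute and a tool call to move; the robot and the scene stay as the last step left them, time stands still between calls to the robot, and variables do not carry over. Pictures are saved under pics/ and viewed, and the job is handed in when it is done.

Besides the shell and the picture viewer there is one more tool, called in YAML: its name, and indented under it one key for each argument. move_arm: Moves the arm, as the interface text tells. Its arguments: {"type":"object","properties":{"increments":{"type":"array","items":{"type":"number"}}},"required":["increments"]}

```bash
mkdir -p pics
python3 - <<'E'
from station import r
import cv2
for n in ("scene","top"):
    im=r.capture(n); cv2.imwrite(f"pics/{n}0.png",im[:,:,::-1]); print(n,r.calibration(n))
s=r.sense(); print(s)
E
```

```text
scene {'fx': 459.9501424739271, 'fy': 459.9501424739271, 'cx': 284.13448752232387, 'cy': 203.11287440324702, 'rvec': array([ 2.13306175,  1.50895121, -0.4643411 ]), 'tvec': array([-0.19729754, -0.25985433,  1.5942805 ])}
top {'fx': 507.67187876642276, 'fy': 507.67187876642276, 'cx': 281.46032565222157, 'cy': 207.16961102869817, 'rvec': array([ 2.17294816, -2.14341553,  0.13180491]), 'tvec': array([0.05746427, 0.49534293, 1.74063236])}
{'time_s': 0.1, 'joints': array([ 9.03331512e+01,  2.20859902e+01,  3.88221728e-01, -2.28045361e-02,
       -6.84122585e+01, -1.48161263e+01]), 'joint_velocities': array([-0.01320742, -0.17079185,  0.19601234,  0.04675828,  0.0449639 ,
       -0.07536211]), 'effort': array([ 2.86323002e-04, -3.91687560e+01,  1.87935930e+01,  4.23184633e+00,
        1.34857540e-02, -6.92550384e-05]), 'tcp_pos': array([0.15617647, 0.60463696, 0.22958353]), 'ee_rot': array([[-3.58923639e-04, -2.50234095e-01, -9.68185297e-01],
       [-1.92242475e-03, -9.68183397e-01,  2.50234317e-01],
       [-9.99998088e-01,  1.95107839e-03, -1.33552309e-04]]), 'wrist_force': array([-0.32399441, -0.2402581 ,  0.44773965]), 'moment': array([ 0.04004183,  0.02460239, -0.03660128]), 'gripper_width': 1.0022462984104157}
```

View pics/scene0.png

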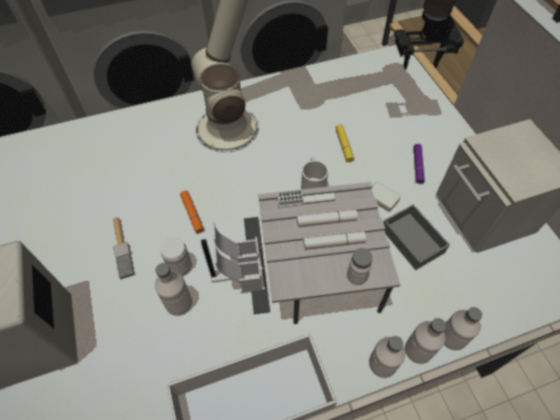

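View pics/top0.png

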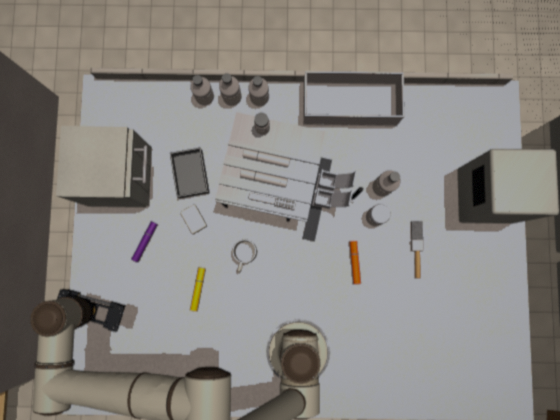

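The brush lies in the lowest groove in the top view (about 285,203). Two white sticks lie in the middle groove (263,178) and upper groove (265,158). The tab is at about (357,193). Next I enlarge both views.

Run:
```python
import cv2
a=cv2.imread("pics/top0.png")[100:250,205:405]; cv2.imwrite("pics/topc.png",cv2.resize(a,None,fx=4,fy=4,interpolation=cv2.INTER_CUBIC))
a=cv2.imread("pics/scene0.png")[175:325,200:400]; cv2.imwrite("pics/scenec.png",cv2.resize(a,None,fx=4,fy=4,interpolation=cv2.INTER_CUBIC))
```

```text
(no output)
```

View pics/topc.png

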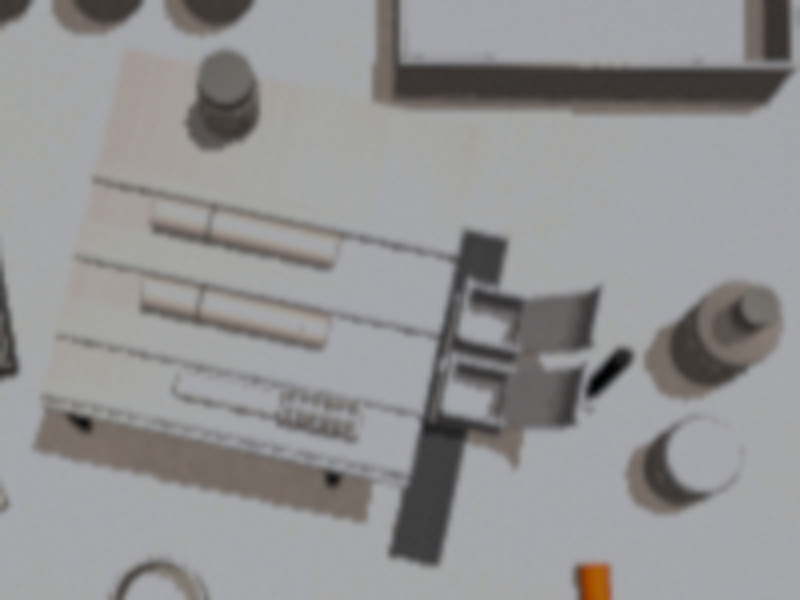

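View pics/scenec.png

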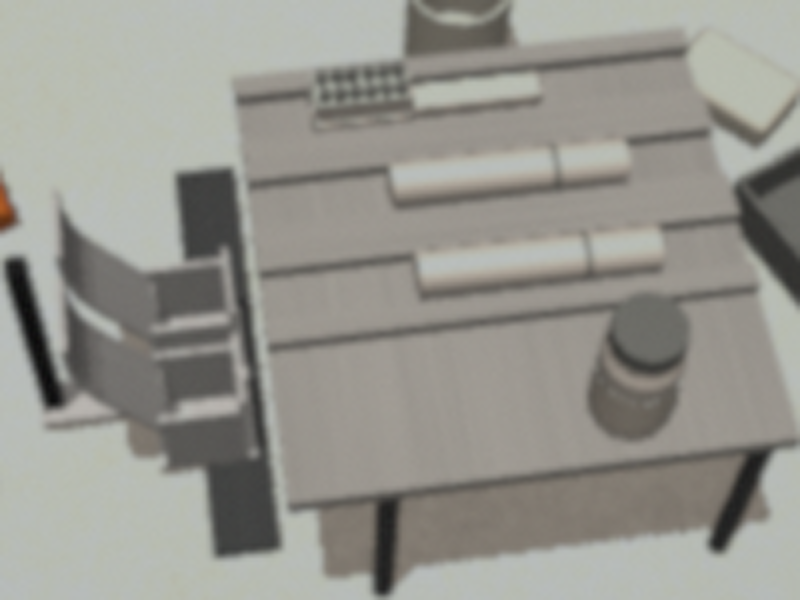

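```bash
cat > h.py <<'E'
import numpy as np,cv2
from station import r
from scipy.optimize import least_squares
C={n:r.calibration(n) for n in("scene","top")}
def proj(n,P):
    c=C[n];K=np.array([[c['fx'],0,c['cx']],[0,c['fy'],c['cy']],[0,0,1]])
    return cv2.projectPoints(np.atleast_2d(np.float64(P)),c['rvec'],c['tvec'],K,None)[0].reshape(-1,2)
def toW(p,S):
    p=np.atleast_2d(np.float64(S)); t=p[:,:0]
    return t
def s2w(q,S):
    S=np.atleast_2d(np.float64(S)); c,s=np.cos(q[2]),np.sin(q[2])
    return np.c_[q[0]+c*S[:,0]-s*S[:,1], q[1]+s*S[:,0]+c*S[:,1], S[:,2]]
def ray(n,uv,z):
    c=C[n];R=cv2.Rodrigues(c['rvec'])[0];o=-R.T@c['tvec']
    d=R.T@np.array([(uv[0]-c['cx'])/c['fx'],(uv[1]-c['cy'])/c['fy'],1]);return o+d*(z-o[2])/d[2]
OFF={'top':(205,100),'scene':(200,175)}
def cr(n,u,v): return np.array([u/4+OFF[n][0]-.375,v/4+OFF[n][1]-.375])
E
cat > fit.py <<'E'
from h import *
pts=[('scene',(291,505),(0,.195,.185)),('scene',(797,440),(-.3,.195,.185)),('scene',(234,77),(0,-.105,.185)),('scene',(683,30),(-.3,-.105,.185)),
('top',(408,483),(0,-.105,.185)),('top',(42,400),(-.3,-.105,.185)),('top',(122,50),(-.3,.195,.185)),('top',(478,122),(0,.195,.185))]
def f(q):
    e=[proj(n,s2w(q,S))[0]-cr(n,*uv) for n,uv,S in pts]
    return np.ravel(e)
t=ray('top',cr('top',408,483),.185); print(t)
best=min((least_squares(f,[t[0],t[1],a],loss='soft_l1') for a in (-1.8,-1.3,1.4,0,3)),key=lambda s:s.cost)
q=best.x; print(q,np.degrees(q[2]),best.cost); print(f(q).reshape(-1,2).round(2))
np.save('q.npy',q)
# inverse helper
def inv(W): 
    c,s=np.cos(q[2]),np.sin(q[2]);d=np.array(W[:2])-q[:2];return np.array([c*d[0]+s*d[1],-s*d[0]+c*d[1]])*1e3
for n,uv in (('scene',(15,262)),('top',(628,352))): print('tab',n,inv(ray(n,cr(n,*uv),.206)))
# sticks: end points on axis, z = .185+.014
for n,name,a,b in (('scene','mid',(392,180),(628,157)),('scene','far',(420,270),(662,245)),('top','mid',(328,330),(142,290)),('top','far',(337,251),(152,215))):
    print(name,n,inv(ray(n,cr(n,*a),.199)),inv(ray(n,cr(n,*b),.199)))
for n,name,uv,z in (('scene','bottlecap',(0,0),.21),):pass
for uv,z,nm in (((388,180),.0,'bottle base?'),((378,214),.11,'can top'),((395,178),.21,'bottle top')): w=ray('top',uv,z);print(nm,w,inv(w))
E
python3 fit.py
```

```text
[ 0.43441539 -0.01629924  0.185     ]
[ 0.53548446 -0.03695179 -1.77354615] -101.61670922242541 4.203055851004129
[[-0.    0.52]
 [ 2.15  0.08]
 [ 0.27  0.5 ]
 [-0.56 -0.13]
 [-0.16  0.56]
 [-0.75  1.17]
 [ 0.49 -0.5 ]
 [ 1.67  0.79]]
tab scene [145.99839512  26.39459508]
tab top [147.32813169  33.38291391]
mid scene [-88.42497234  -4.79149484] [-238.21890146   -1.54158883]
far scene [-95.34369297  61.04861723] [-244.38239729   63.86842921]
mid top [-87.70246782   0.93835528] [-239.01758212    0.66452161]
far top [-94.32320578  64.83204206] [-244.87691065   61.70195117]
bottle base? [ 0.60123262 -0.31495994  0.        ] [259.07430594 120.38213275]
can top [ 0.46624484 -0.25712614  0.11      ] [229.60676302 -23.48625644]
bottle top [ 0.5700466  -0.29280063  0.21      ] [243.64862359  85.37282611]
```

```bash
cat > ov.py <<'E'
from h import *
import sys
q=np.load('q.npy')
def overlay(h,q,src,out):
    for n in('top','scene'):
        im=cv2.imread(f"pics/{n}{src}.png");x,y=OFF[n];a=cv2.resize(im[y:y+150,x:x+200],None,fx=4,fy=4,interpolation=cv2.INTER_CUBIC)
        def line(P,col,closed=True):
            u=((proj(n,s2w(q,P))-OFF[n]+.375)*4).round().astype(int); cv2.polylines(a,[u],closed,col,1)
        line([(-.3,-.105,.185),(0,-.105,.185),(0,.195,.185),(-.3,.195,.185)],(0,0,255))
        for g in(-.065,0,.065): line([(-.3,g,.185),(0,g,.185)],(0,255,0),False)
        for w in(-.0325,.0325):
            c=h+w
            line([(.02,c-.021,.086),(.068,c-.021,.086),(.068,c+.021,.086),(.02,c+.021,.086)],(255,0,0))
            line([(.117,c-.021,.196),(.117,c+.021,.196)],(255,0,255))
        line([(.138,h-.007,.206),(.152,h-.007,.206),(.152,h+.007,.206),(.138,h+.007,.206)],(0,255,255))
        line([(.145,h,.016),(.145,h,.206)],(0,255,255),False)
        cv2.imwrite(f"pics/{n}{out}.png",a)
overlay(float(sys.argv[1]),q,sys.argv[2],sys.argv[3])
E
python3 ov.py 0.028 0 _ov
```

```text
(no output)
```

View pics/top_ov.png

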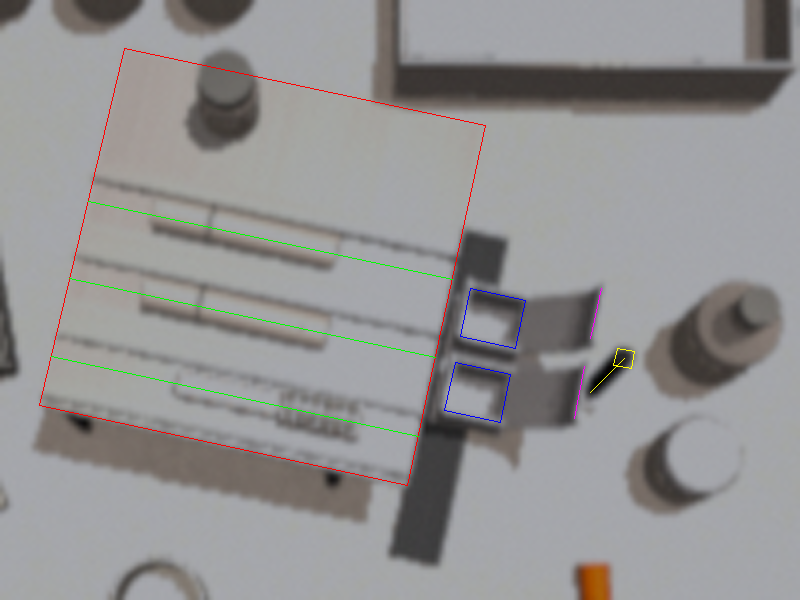

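View pics/scene_ov.png

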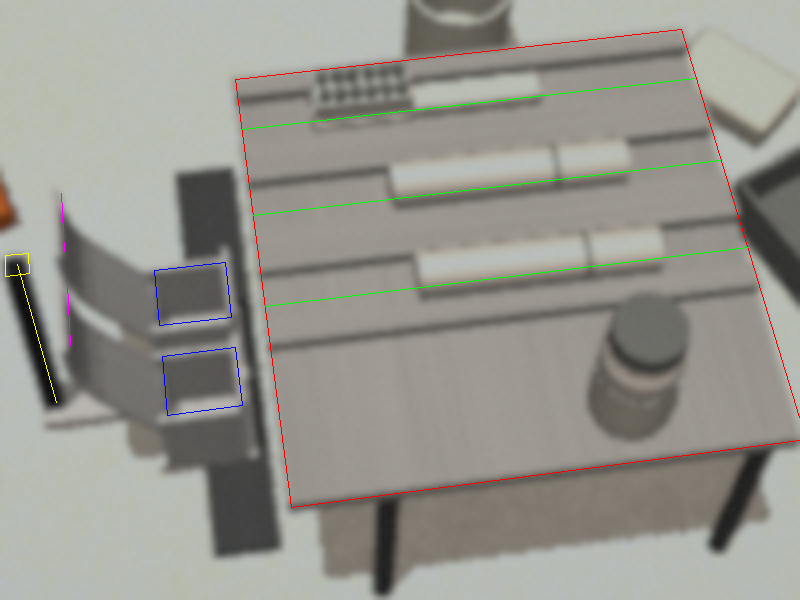

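The fitted model overlays well in both views. The stand heading is about -101.6°, and the holder is at about +0.028 (tab tips at top crop 624,357 and scene crop 17,263). The sticks are in grooves y=0 and +65, with the brush in y=-65. Each white stick has one dark ring. They are the only white rods lying in grooves, and the orange, yellow and purple ones on the counter are decoys.

The holder needs about +4.5 mm to reach +0.0325. I will close the jaws across stand y on the tab, centred at y=+32.5.

```bash
cat > go.py <<'E'
from h import *
from scipy.spatial.transform import Rotation as Ro
q=np.load('q.npy')
def inc(S,rel):  # S stand xyz (m), rel: jaw (tool y) angle relative to stand x, deg
    s=r.sense(); R=s['ee_rot']; p=s['tcp_pos']; a=q[2]+np.radians(rel)
    y=np.array([np.cos(a),np.sin(a),0]);x=np.array([0,0,-1.]);T=np.c_[x,y,np.cross(x,y)]
    sh=R.T@(s2w(q,S)[0]-p); rv=np.degrees(Ro.from_matrix(R.T@T).as_rotvec())
    print('turn',rv.round(2),'shift',sh.round(4))
def now():
    s=r.sense();c,sn=np.cos(q[2]),np.sin(q[2]);d=s['tcp_pos'][:2]-q[:2]
    y=s['ee_rot'][:,1]
    print('t',s['time_s'],'stand xyz',(np.array([c*d[0]+sn*d[1],-sn*d[0]+c*d[1],s['tcp_pos'][2]])*1e3).round(1),'jawrel',round(np.degrees(np.arctan2(y[1],y[0])-q[2]),2),'F',s['wrist_force'].round(2),'w',round(s['gripper_width']*87,1),'J',s['joints'].round(0))
E
python3 -c "
from go import *
now(); inc((.145,.0325,.32),-90); inc((.145,.0325,.174),-90)"
```

```text
t 0.1 stand xyz [-552.1 -500.7  229.6] jawrel -2.87 F [-0.32 -0.24  0.45] w 87.2 J [ 90.  22.   0.  -0. -68. -15.]
turn [ 8.713e+01 -9.000e-02 -8.000e-02] shift [-0.089   0.6696 -0.5675]
turn [ 8.713e+01 -9.000e-02 -8.000e-02] shift [ 0.057   0.6693 -0.5675]
```

move_arm:
  increments: [0, 0, 0, -0.04, 0, 0, 0.05, 0, 0, 0, -0.089, 0.01, -0.008, 0.05, 8, 0, 0, -0.089, 0.04, -0.034, 0.05, 15, 0, 0, -0.089, 0.07, -0.06, 0.05, 22, 0, 0, -0.089, 0.1, -0.085, 0.05, 29, 0, 0, -0.089, 0.13, -0.11, 0.05, 36, 0, 0, -0.089, 0.16, -0.136, 0.05, 43, 0, 0, -0.089, 0.19, -0.161, 0.05, 50, 0, 0, -0.089, 0.22, -0.187, 0.05, 57, 0, 0, -0.089, 0.25, -0.212, 0.05, 64, 0, 0, -0.089, 0.28, -0.238, 0.05, 71, 0, 0, -0.089, 0.31, -0.263, 0.05]

```text
time_s: 1.1
tcp_pos: [0.3335, 0.2371, 0.3194]
ee_rot: [[-0.0, -0.997, -0.073], [0.0, -0.073, 0.997], [-1.0, 0.0, 0.0]]
wrist_force: [0.5, -0.2, 0.0]
gripper_width: 0.577
```

```bash
python3 -c "
from go import *
now(); inc((.145,.0325,.32),-90)"
```

```text
t 1.1 stand xyz [-227.8 -253.   319.4] jawrel -74.17 F [ 0.53 -0.2   0.05] w 50.2 J [ 58.  -3. -18.  -0. -75. -54.]
turn [ 1.583e+01  0.000e+00 -1.000e-02] shift [-0.0006 -0.173  -0.4365]
```

move_arm:
  increments: [7, 0, 0, 0, -0.013, -0.034, 0.05, 14, 0, 0, 0, -0.028, -0.07, 0.05, 15.8, 0, 0, 0, -0.042, -0.106, 0.05, 15.8, 0, 0, 0, -0.056, -0.142, 0.05, 15.8, 0, 0, 0, -0.07, -0.178, 0.05, 15.8, 0, 0, 0, -0.084, -0.214, 0.05, 15.8, 0, 0, 0, -0.098, -0.25, 0.05, 15.8, 0, 0, 0, -0.112, -0.286, 0.05, 15.8, 0, 0, 0, -0.127, -0.322, 0.05, 15.8, 0, 0, 0, -0.142, -0.358, 0.05, 15.8, 0, 0, 0, -0.158, -0.4, 0.05, 15.8, 0, 0, 0, -0.173, -0.4365, 0.05]

```text
time_s: 2.1
tcp_pos: [0.5399, -0.1834, 0.3191]
ee_rot: [[-0.001, -0.981, 0.196], [0.0, 0.196, 0.981], [-1.0, 0.001, 0.0]]
wrist_force: [0.6, 0.8, 1.2]
gripper_width: 0.575
```

```bash
python3 -c "
from go import *
now(); inc((.145,.0325,.174),-90)
im=r.capture('top'); cv2.imwrite('pics/top1.png',im[:,:,::-1]); im=r.capture('scene'); cv2.imwrite('pics/scene1.png',cv2.resize(im[150:300,150:350,::-1],None,fx=4,fy=4))
now()"
```

```text
t 2.1 stand xyz [142.5  33.8 319.1] jawrel 270.32 F [0.55 0.77 1.17] w 50.0 J [ -2.  14.   1.  -0. -78.  -9.]
turn [ 0.32  0.01 -0.05] shift [ 0.1451  0.0012 -0.0025]
t 2.2 stand xyz [144.6  35.4 317. ] jawrel 269.98 F [-0.19  0.73 -1.33] w 50.4 J [ -3.  14.   2.   0. -77.  -9.]
```

View pics/scene1.png

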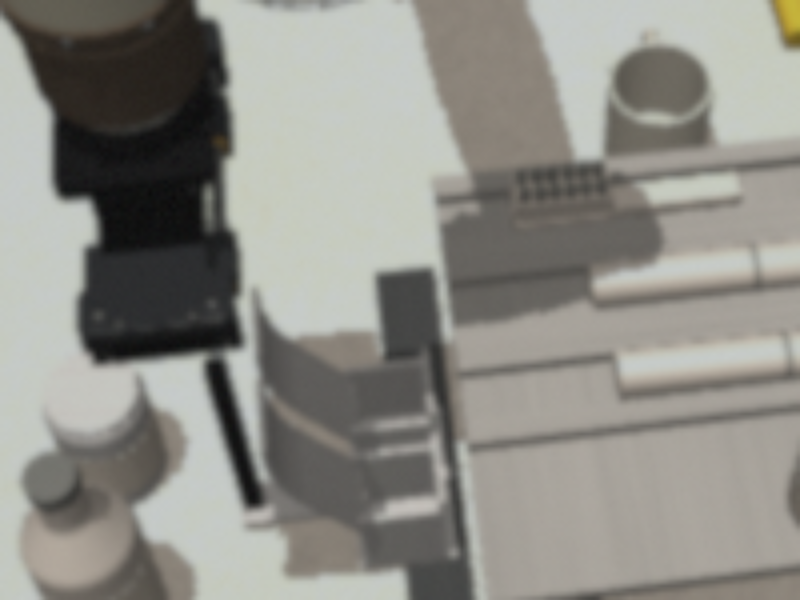

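The gripper (fingers around 160,340) is above the tab (215,365), clear of the bottle and can. Going down with the jaws open around the tab.

```bash
python3 -c "
from go import *
now(); inc((.145,.0325,.174),-90)"
```

```text
t 2.2 stand xyz [144.6  35.4 317. ] jawrel 269.98 F [-0.19  0.73 -1.33] w 50.4 J [ -3.  14.   2.   0. -77.  -9.]
turn [-0.02 -0.06 -0.2 ] shift [ 0.143   0.0024 -0.0002]
```

move_arm:
  increments: [0, 0, 0, 0.01, 0.0027, 0, 0.05, 0, 0, 0, 0.03, 0.0027, 0, 0.05, 0, 0, 0, 0.055, 0.0027, 0, 0.05, 0, 0, 0, 0.08, 0.0027, 0, 0.05, 0, 0, 0, 0.105, 0.0027, 0, 0.05, 0, 0, 0, 0.125, 0.0027, 0, 0.05, 0, 0, 0, 0.137, 0.0027, 0, 0.05, 0, 0, 0, 0.143, 0.0027, 0, 0.05, 0, 0, 0, 0.143, 0.0027, 0, 0.05, 0, 0, 0, 0.143, 0.0027, 0, 0.05]

```text
time_s: 3.03
tcp_pos: [0.5374, -0.1807, 0.177]
ee_rot: [[0.0, -0.981, 0.195], [-0.0, 0.195, 0.981], [-1.0, -0.0, -0.0]]
wrist_force: [0.3, 0.3, -0.1]
gripper_width: 0.57
```

```bash
python3 -c "
from go import *
now(); inc((.145,.0325,.174),-90)
im=r.capture('top'); cv2.imwrite('pics/top2.png',cv2.resize(im[130:250,300:460,::-1],None,fx=5,fy=5))
im=r.capture('scene'); cv2.imwrite('pics/scene2.png',cv2.resize(im[200:320,150:310,::-1],None,fx=5,fy=5))
now(); inc((.145,.0325,.174),-90)"
```

```text
t 3.0333 stand xyz [140.5  30.8 177. ] jawrel 270.36 F [ 0.25  0.25 -0.06] w 49.6 J [ -2.  19. -12.   0. -59.  -9.]
turn [ 0.36 -0.02  0.03] shift [ 0.003  -0.0017 -0.0045]
t 3.1333 stand xyz [140.5  31.3 177.8] jawrel 270.35 F [-0.31  0.29 -0.68] w 49.9 J [ -2.  19. -12.   0. -59.  -9.]
turn [0.35 0.   0.13] shift [ 0.0038 -0.0012 -0.0045]
```

View pics/scene2.png

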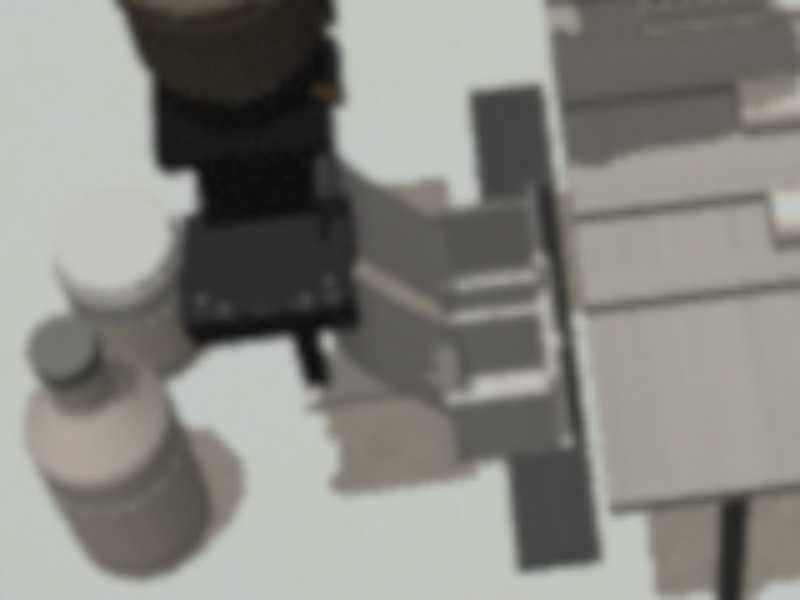

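View pics/top2.png

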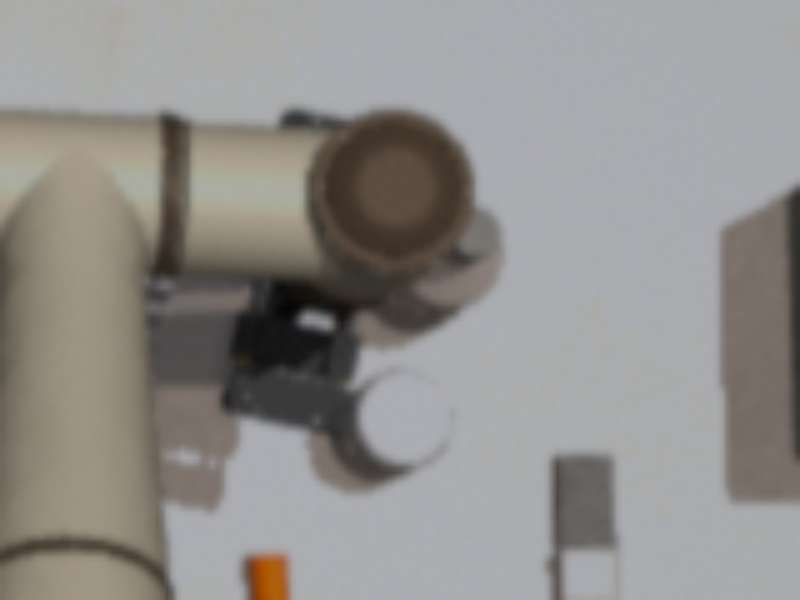

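The fingers straddle the tab without contact (force about 0). I trim 4.5 mm in x and 1 mm in y, then close.

move_arm:
  increments: [0.3, 0, 0, 0.003, -0.0012, -0.0045, 0.05, 0.3, 0, 0, 0.003, -0.0012, -0.0045, 0.05, 0.3, 0, 0, 0.003, -0.0012, -0.0045, 0.05, 0.3, 0, 0, 0.003, -0.0012, -0.0045, 0.05]

```text
time_s: 3.47
tcp_pos: [0.5374, -0.1857, 0.1738]
ee_rot: [[0.0, -0.98, 0.201], [0.0, 0.201, 0.98], [-1.0, -0.0, 0.0]]
wrist_force: [0.1, 0.1, 0.2]
gripper_width: 0.575
```

```bash
python3 -c "
from go import *
now(); inc((.145,.0325,.174),-90)"
```

```text
t 3.4667 stand xyz [145.3  31.8 173.8] jawrel 270.01 F [0.11 0.12 0.21] w 50.0 J [ -3.  19. -12.  -0. -58.  -9.]
turn [0.01 0.01 0.02] shift [-0.0002 -0.0007  0.0003]
```

move_arm:
  increments: [0, 0, 0, 0, -0.0007, 0, 0.04, 0, 0, 0, 0, -0.0007, 0, 0.03, 0, 0, 0, 0, -0.0007, 0, 0.024, 0, 0, 0, 0, -0.0007, 0, 0.018, 0, 0, 0, 0, -0.0007, 0, 0.012, 0, 0, 0, 0, -0.0007, 0, 0.012, 0, 0, 0, 0, -0.0007, 0, 0.012, 0, 0, 0, 0, -0.0007, 0, 0.012]

```text
time_s: 4.13
tcp_pos: [0.5376, -0.1855, 0.1735]
ee_rot: [[-0.001, -0.98, 0.201], [0.0, 0.201, 0.98], [-1.0, 0.001, 0.0]]
wrist_force: [-1.5, 1.1, 1.4]
gripper_width: 0.156
```

```bash
python3 -c "
from go import *
now(); inc((.145,.0325,.174),-90)"
```

```text
t 4.1333 stand xyz [145.1  31.9 173.5] jawrel 270.02 F [-1.54  1.09  1.35] w 13.6 J [ -3.  19. -12.  -0. -58.  -9.]
turn [ 0.02  0.   -0.06] shift [-0.0005 -0.0006  0.0001]
```

The jaws closed on the tab (13.6 mm) at stand y≈32, so the holder should be at about +0.032. Releasing and moving up.

move_arm:
  increments: [0, 0, 0, 0, 0, 0, 0.03, 0, 0, 0, 0, 0, 0, 0.04, 0, 0, 0, 0, 0, 0, 0.04, 0, 0, 0, -0.02, 0, 0, 0.04, 0, 0, 0, -0.055, 0, 0, 0.04, 0, 0, 0, -0.09, 0, 0, 0.04, 0, 0, 0, -0.125, 0, 0, 0.02, 0, 0, 0, -0.15, 0, 0, 0, -7, 0, 0, -0.155, 0, 0.03, 0, -14, 0, 0, -0.155, 0, 0.06, 0, -21, 0, 0, -0.155, 0, 0.09, 0, -28, 0, 0, -0.155, 0, 0.12, 0]

```text
time_s: 5.13
tcp_pos: [0.5625, -0.067, 0.329]
ee_rot: [[0.001, -0.958, -0.288], [0.0, -0.288, 0.958], [-1.0, -0.001, -0.0]]
wrist_force: [0.5, 0.8, -0.2]
gripper_width: 0.089
```

```bash
python3 -c "
from go import *
now(); inc((-.275,.0,.33),0)"
```

```text
t 5.1333 stand xyz [ 24.   32.5 329. ] jawrel -61.66 F [ 0.53  0.84 -0.15] w 7.7 J [ 10.  13.   2.  -0. -79.   7.]
turn [-6.166e+01 -5.000e-02  7.000e-02] shift [-0.0009 -0.1133  0.2786]
```

move_arm:
  increments: [-7, 0, 0, 0, -0.012, 0.03, 0, -14, 0, 0, 0, -0.024, 0.06, 0, -21, 0, 0, 0, -0.036, 0.09, 0, -28, 0, 0, 0, -0.048, 0.12, 0, -35, 0, 0, 0, -0.06, 0.15, 0, -42, 0, 0, 0, -0.072, 0.18, 0, -49, 0, 0, 0, -0.084, 0.21, 0, -56, 0, 0, 0, -0.098, 0.245, 0, -61.7, 0, 0, 0, -0.113, 0.275, 0, -61.7, 0, 0, 0, -0.113, 0.2785, 0, -61.7, 0, 0, 0, -0.113, 0.2785, 0, -61.7, 0, 0, 0, -0.113, 0.2785, 0]

```text
time_s: 6.13
tcp_pos: [0.5918, 0.231, 0.3283]
ee_rot: [[-0.0, -0.206, -0.979], [-0.001, -0.979, 0.206], [-1.0, 0.001, 0.0]]
wrist_force: [0.1, 0.0, -0.2]
gripper_width: 0.005
```

```bash
python3 -c "
from go import *
im=r.capture('top'); cv2.imwrite('pics/top3.png',im[:,:,::-1]); im=r.capture('scene'); cv2.imwrite('pics/scene3.png',im[:,:,::-1])
now(); inc((-.275,.0,.33),0)"; python3 ov.py 0.0325 3 3_ov
```

```text
t 6.2333 stand xyz [-272.8    1.5  328.9] jawrel -0.36 F [ 1.09  0.01 -0.46] w 0.5 J [ 36.  20.  12.   0. -81.  42.]
turn [-0.36 -0.02  0.  ] shift [-0.0011 -0.0022  0.0016]
```

View pics/scene3_ov.png

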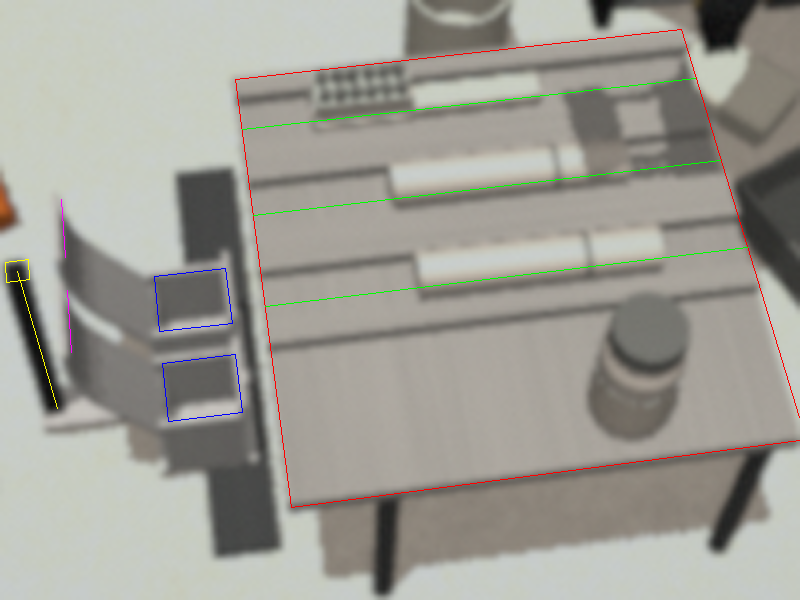

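View pics/top3_ov.png

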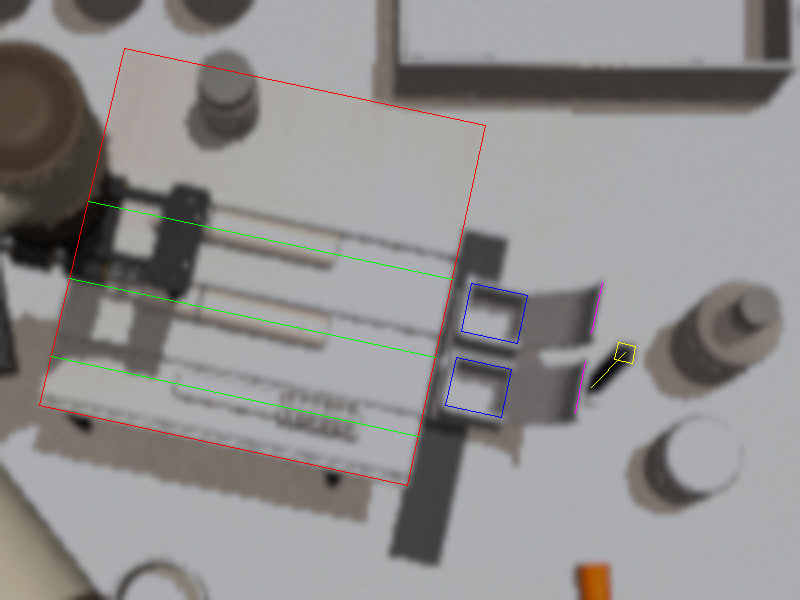

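```bash
cat > z.py <<'E'
from h import *
import sys
q=np.load('q.npy'); h=float(sys.argv[1]); src=sys.argv[2]; out=sys.argv[3]
for n,(x,y,w,hh) in {'scene':(205,215,65,80),'top':(305,155,65,60)}.items():
    im=cv2.imread(f"pics/{n}{src}.png"); k=9
    a=cv2.resize(im[y:y+hh,x:x+w],None,fx=k,fy=k,interpolation=cv2.INTER_CUBIC); b=a.copy()
    def line(P,col,cl=True):
        u=((proj(n,s2w(q,P))-(x,y)+.5)*k-.5).round().astype(int); cv2.polylines(a,[u],cl,col,1)
    for c in(h-.0325,h+.0325):
        line([(.02,c-.021,.086),(.068,c-.021,.086),(.068,c+.021,.086),(.02,c+.021,.086)],(255,0,0))
        line([(.02,c-.025,.1),(.02,c+.025,.1)],(0,160,0)); line([(.016,c-.025,.1),(.016,c+.025,.1)],(0,160,0))
        line([(.117,c-.021,.196),(.117,c+.021,.196)],(255,0,255))
        line([(.068,c-.025,.07),(.068,c+.025,.07)],(0,200,255))
    line([(.138,h-.007,.206),(.152,h-.007,.206),(.152,h+.007,.206),(.138,h+.007,.206)],(0,255,255))
    for s in(-.007,.007): line([(.138,h+s,.02),(.138,h+s,.206)],(0,255,255),False)
    line([(0,-.105,.185),(0,.195,.185)],(0,0,255))
    cv2.imwrite(f"pics/{n}{out}.png",a)
E
python3 z.py 0.0325 3 _z3; python3 z.py 0.029 0 _z0
```

```text
(no output)
```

View pics/scene_z3.png

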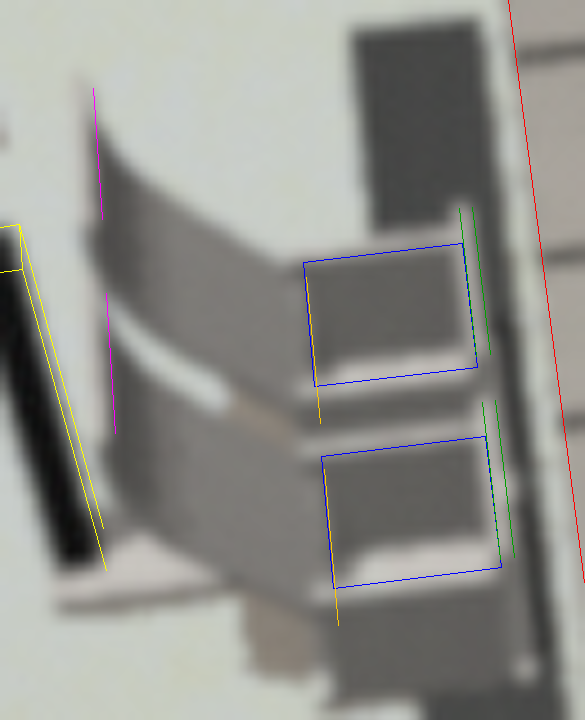

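View pics/top_z3.png

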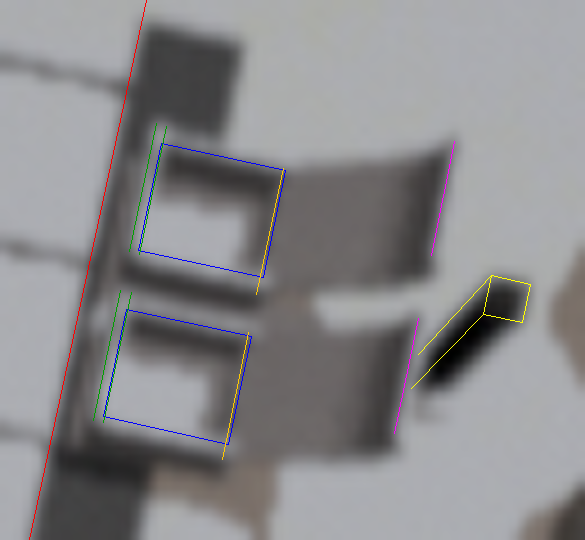

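View pics/scene_z0.png

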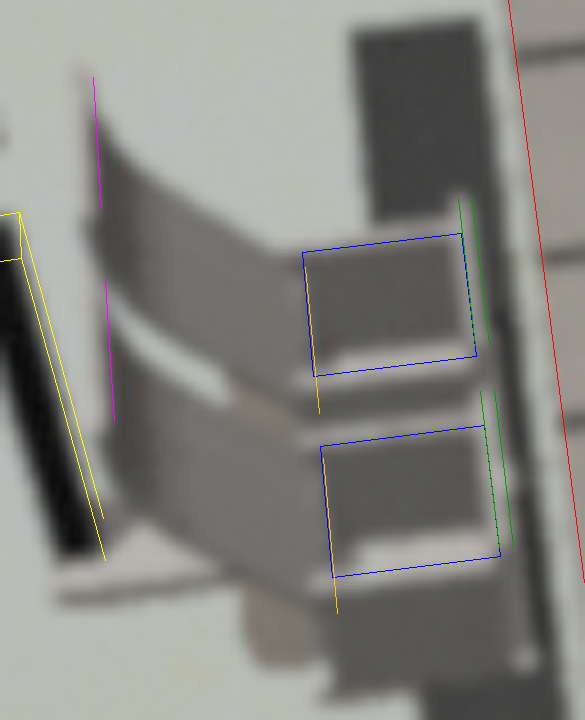

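The 0.0325 overlay now matches the cups in both views, so well_a is under the middle groove and well_b is under y=+65. Now lowering behind the middle stick.

move_arm:
  increments: [0, 0, 0, 0.015, -0.002, 0.001, 0, 0, 0, 0, 0.04, -0.002, 0.001, 0, 0, 0, 0, 0.065, -0.002, 0.001, 0, 0, 0, 0, 0.085, -0.002, 0.001, 0, 0, 0, 0, 0.1, -0.002, 0.001, 0, 0, 0, 0, 0.105, -0.002, 0.001, 0, 0, 0, 0, 0.105, -0.002, 0.001, 0, 0, 0, 0, 0.105, -0.002, 0.001, 0]

```text
time_s: 6.9
tcp_pos: [0.592, 0.2326, 0.2247]
ee_rot: [[0.002, -0.207, -0.978], [0.0, -0.978, 0.207], [-1.0, -0.001, -0.002]]
wrist_force: [-0.3, -0.0, 0.6]
gripper_width: 0.005
```

```bash
python3 -c "
from go import *
now(); inc((-.275,.0,.201),0)"
```

```text
t 6.9 stand xyz [-275.4    1.1  224.7] jawrel -0.32 F [-0.29 -0.01  0.63] w 0.4 J [ 36.  23.   2.   0. -68.  42.]
turn [-0.32 -0.09  0.05] shift [0.0237 0.0004 0.0011]
```

move_arm:
  increments: [-0.3, 0, 0, 0.012, 0, 0.001, 0, -0.3, 0, 0, 0.0235, 0, 0.001, 0, -0.3, 0, 0, 0.0235, 0, 0.001, 0, -0.3, 0, 0, 0.0235, 0, 0.001, 0]

```text
time_s: 7.23
tcp_pos: [0.5903, 0.2331, 0.2]
ee_rot: [[-0.0, -0.201, -0.98], [-0.001, -0.98, 0.201], [-1.0, 0.001, 0.0]]
wrist_force: [-0.1, 0.1, -0.9]
gripper_width: 0.008
```

```bash
python3 -c "
from go import *
now(); inc((-.08,.0,.201),0)
im=r.capture('scene'); cv2.imwrite('pics/scene4.png',cv2.resize(im[150:300,250:450,::-1],None,fx=4,fy=4))"
```

```text
t 7.2333 stand xyz [-275.6   -0.7  200. ] jawrel 0.02 F [-0.06  0.08 -0.88] w 0.7 J [ 36.  24.  -1.   0. -65.  42.]
turn [ 0.02  0.02 -0.04] shift [-0.0009  0.1956 -0.0006]
```

View pics/scene4.png

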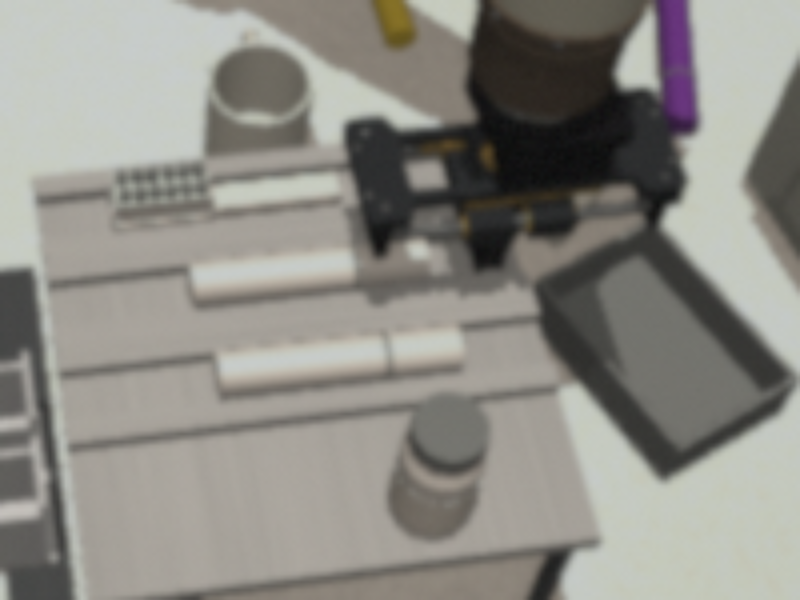

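The closed fingers (about 490,240) stand in the middle groove behind the stick. Starting the slide.

move_arm:
  increments: [0, 0, 0, 0, 0.005, 0, 0, 0, 0, 0, 0, 0.012, 0, 0, 0, 0, 0, 0, 0.02, 0, 0, 0, 0, 0, 0, 0.03, 0, 0, 0, 0, 0, 0, 0.04, 0, 0, 0, 0, 0, 0, 0.05, 0, 0, 0, 0, 0, 0, 0.06, 0, 0, 0, 0, 0, 0, 0.07, 0, 0, 0, 0, 0, 0, 0.08, 0, 0, 0, 0, 0, 0, 0.088, 0, 0, 0, 0, 0, 0, 0.094, 0, 0, 0, 0, 0, 0, 0.096, 0, 0]

```text
time_s: 8.28
tcp_pos: [0.5709, 0.1383, 0.2002]
ee_rot: [[0.0, -0.202, -0.979], [0.0, -0.979, 0.202], [-1.0, -0.0, -0.0]]
wrist_force: [-0.4, 1.0, 0.8]
gripper_width: 0.005
```

```bash
python3 -c "
from go import *
now(); inc((-.08,.0,.201),0)
im=r.capture('scene'); cv2.imwrite('pics/scene5.png',cv2.resize(im[165:315,200:400,::-1],None,fx=4,fy=4))"
```

```text
t 8.2833 stand xyz [-178.8   -0.6  200.2] jawrel -0.01 F [-0.42  0.98  0.78] w 0.4 J [ 29.  20.  -8.   0. -63.  49.]
turn [-0.01 -0.01  0.  ] shift [-0.0008  0.0988 -0.0007]
```

View pics/scene5.png

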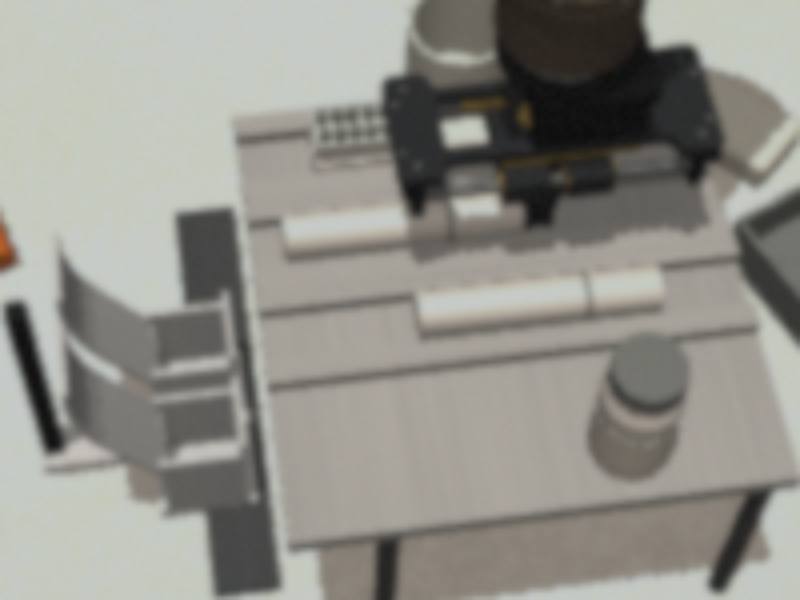

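```bash
python3 -c "
from go import *
def inv(W):
    c,s=np.cos(q[2]),np.sin(q[2]);d=np.array(W[:2])-q[:2];return (np.array([c*d[0]+s*d[1],-s*d[0]+c*d[1]])*1e3).round(1)
for uv in((284,234),(286,237)): print(inv(ray('scene',(uv[0]/4+200,uv[1]/4+165),.199)))
"
```

```text
[-21.2  -2.5]
[-22.2  -0.2]
```

move_arm:
  increments: [0, 0, 0, 0, 0.005, 0, 0, 0, 0, 0, 0, 0.013, 0, 0, 0, 0, 0, 0, 0.023, 0, 0, 0, 0, 0, 0, 0.034, 0, 0, 0, 0, 0, 0, 0.045, 0, 0, 0, 0, 0, 0, 0.056, 0, 0, 0, 0, 0, 0, 0.067, 0, 0, 0, 0, 0, 0, 0.078, 0, 0, 0, 0, 0, 0, 0.088, 0, 0, 0, 0, 0, 0, 0.097, 0, 0, 0, 0, 0, 0, 0.104, 0, 0, 0, 0, 0, 0, 0.108, 0, 0]

```text
time_s: 9.33
tcp_pos: [0.5491, 0.0325, 0.2001]
ee_rot: [[-0.0, -0.202, -0.979], [0.0, -0.979, 0.202], [-1.0, -0.0, 0.0]]
wrist_force: [0.6, 0.9, 0.4]
gripper_width: 0.002
```

```bash
python3 -c "
from go import *
now(); inc((-.071,.0,.201),0)
im=r.capture('scene'); cv2.imwrite('pics/scene6.png',cv2.resize(im[165:315,200:400,::-1],None,fx=4,fy=4))"
```

```text
t 9.3333 stand xyz [-70.8  -0.6 200.1] jawrel -0.01 F [0.62 0.88 0.42] w 0.2 J [ 20.  16. -13.  -0. -61.  58.]
turn [-0.01  0.    0.  ] shift [-0.0009 -0.0002 -0.0006]
```

View pics/scene6.png

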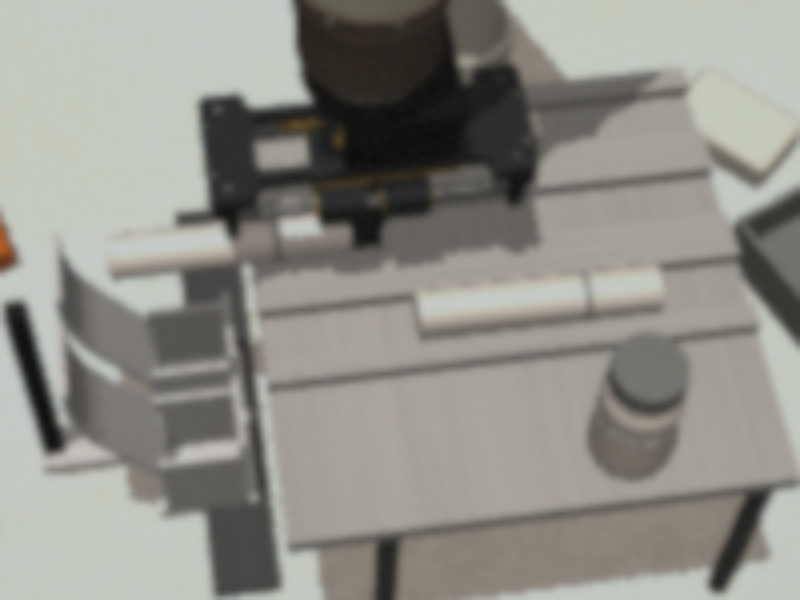

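The stick is level over the edge, with its front at about (110,252), roughly 85 mm out. Drawing the finger back.

move_arm:
  increments: [0, 0, 0, 0, -0.02, 0, 0, 0, 0, 0, 0, -0.05, 0, 0, 0, 0, 0, 0, -0.08, 0, 0, 0, 0, 0, 0, -0.1, 0, 0, 0, 0, 0, 0, -0.11, 0, 0, 0, 0, 0, 0, -0.11, 0, 0, 0, 0, 0, -0.01, -0.11, 0, 0, 0, 0, 0, -0.03, -0.11, 0, 0, 0, 0, 0, -0.06, -0.11, 0, 0, 0, 0, 0, -0.09, -0.11, 0, 0, 0, 0, 0, -0.11, -0.11, 0, 0, 0, 0, 0, -0.115, -0.11, 0, 0]

```text
time_s: 10.38
tcp_pos: [0.5728, 0.14, 0.3208]
ee_rot: [[0.009, -0.202, -0.979], [0.003, -0.979, 0.202], [-1.0, -0.004, -0.008]]
wrist_force: [0.2, -0.5, 0.8]
gripper_width: 0.004
```

```bash
python3 -c "
from go import *
now(); 
im=r.capture('scene'); cv2.imwrite('pics/scene7.png',im[:,:,::-1]);cv2.imwrite('pics/scene7c.png',cv2.resize(im[165:315,200:400,::-1],None,fx=4,fy=4))
im=r.capture('top'); cv2.imwrite('pics/top7.png',im[:,:,::-1]);cv2.imwrite('pics/top7c.png',cv2.resize(im[100:250,205:405,::-1],None,fx=4,fy=4))
inc((-.282,.065,.315),0)"
```

```text
t 10.3833 stand xyz [-180.9    0.9  320.8] jawrel -0.04 F [ 0.18 -0.5   0.78] w 0.3 J [ 30.  16.   4.   0. -78.  49.]
turn [-0.05 -0.14  0.12] shift [ 0.0023 -0.1012 -0.0653]
```

View pics/scene7c.png

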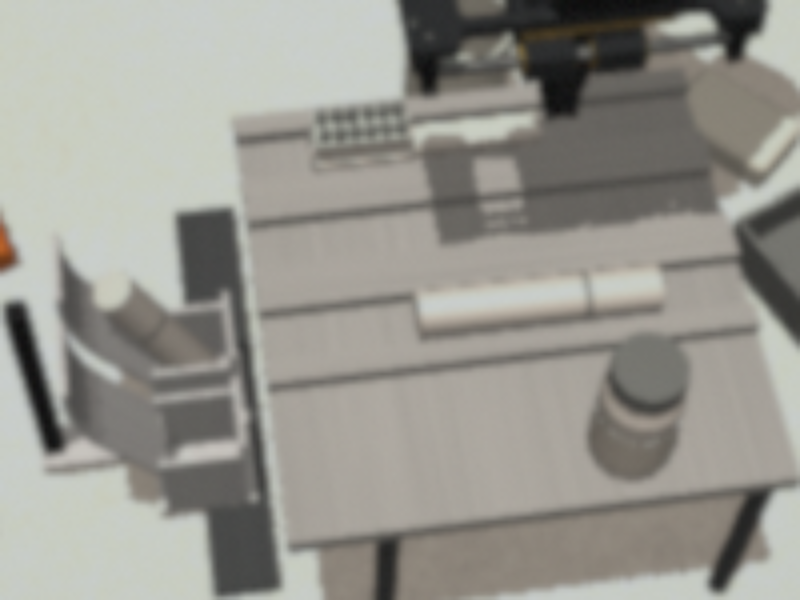

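View pics/top7c.png

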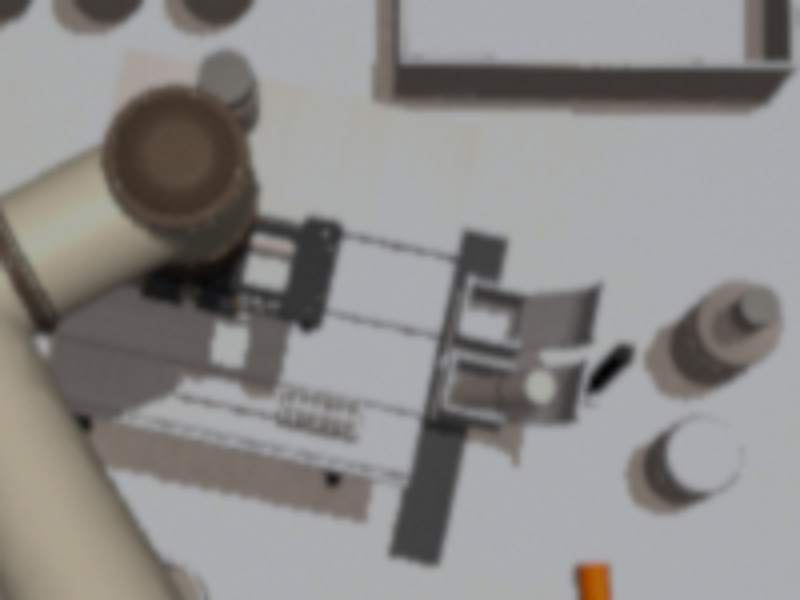

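Stick 1 is in the -y cup end-down, with its end cap at scene crop (112,292), leaning on the scoop. The holder has not moved. Next I go behind the second stick (groove +65).

move_arm:
  increments: [0, 0, 0, 0, -0.025, -0.016, 0, 0, 0, 0, 0, -0.05, -0.033, 0, 0, 0, 0, 0, -0.075, -0.05, 0, 0, 0, 0, 0.01, -0.093, -0.062, 0, 0, 0, 0, 0.04, -0.097, -0.065, 0, 0, 0, 0, 0.07, -0.097, -0.065, 0, 0, 0, 0, 0.085, -0.097, -0.065, 0, 0, 0, 0, 0.092, -0.097, -0.065, 0, 0, 0, 0, 0.092, -0.097, -0.065, 0, 0, 0, 0, 0.092, -0.097, -0.065, 0]

```text
time_s: 11.32
tcp_pos: [0.6548, 0.2227, 0.2231]
ee_rot: [[-0.0, -0.201, -0.98], [-0.001, -0.98, 0.201], [-1.0, 0.001, -0.0]]
wrist_force: [-0.3, 0.8, 1.3]
gripper_width: 0.007
```

```bash
python3 -c "
from go import *
now(); inc((-.278,.065,.201),0)"
```

```text
t 11.3167 stand xyz [-278.4   64.6  223.1] jawrel 0.02 F [-0.27  0.79  1.26] w 0.6 J [ 32.  29.  10.   0. -72.  46.]
turn [ 0.02 -0.   -0.04] shift [ 0.0221  0.0003 -0.0004]
```

move_arm:
  increments: [0, 0, 0, 0.012, 0, 0, 0, 0, 0, 0, 0.022, 0, 0, 0, 0, 0, 0, 0.022, 0, 0, 0, 0, 0, 0, 0.022, 0, 0, 0]

```text
time_s: 11.65
tcp_pos: [0.6545, 0.2231, 0.2013]
ee_rot: [[-0.0, -0.201, -0.98], [-0.0, -0.98, 0.201], [-1.0, 0.0, 0.0]]
wrist_force: [-0.4, -0.5, 0.3]
gripper_width: 0.005
```

```bash
python3 -c "
from go import *
now(); inc((-.08,.065,.201),0)
im=r.capture('scene'); cv2.imwrite('pics/scene8.png',cv2.resize(im[150:300,250:450,::-1],None,fx=4,fy=4))"
```

```text
t 11.65 stand xyz [-278.7   64.2  201.3] jawrel 0.03 F [-0.4  -0.55  0.32] w 0.4 J [ 32.  30.   9.   0. -69.  46.]
turn [ 0.03  0.   -0.02] shift [ 0.0003  0.1987 -0.0007]
```

View pics/scene8.png

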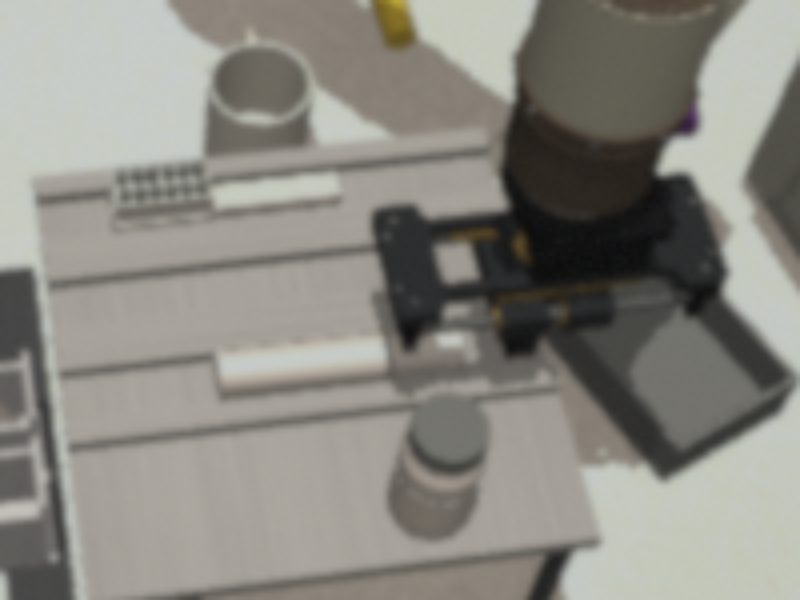

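The fingers (about 515,335) are behind the second stick and the gripper clears the jar. Sliding.

move_arm:
  increments: [0, 0, 0, 0, 0.005, 0, 0, 0, 0, 0, 0, 0.013, 0, 0, 0, 0, 0, 0, 0.022, 0, 0, 0, 0, 0, 0, 0.032, 0, 0, 0, 0, 0, 0, 0.042, 0, 0, 0, 0, 0, 0, 0.052, 0, 0, 0, 0, 0, 0, 0.062, 0, 0, 0, 0, 0, 0, 0.072, 0, 0, 0, 0, 0, 0, 0.082, 0, 0, 0, 0, 0, 0, 0.092, 0, 0, 0, 0, 0, 0, 0.098, 0, 0, 0, 0, 0, 0, 0.1, 0, 0]

```text
time_s: 12.7
tcp_pos: [0.6342, 0.1241, 0.2011]
ee_rot: [[-0.0, -0.202, -0.979], [-0.0, -0.979, 0.202], [-1.0, 0.0, 0.0]]
wrist_force: [0.6, 0.8, 0.3]
gripper_width: 0.005
```

```bash
python3 -c "
from go import *
now(); inc((-.071,.065,.201),0)
im=r.capture('scene'); cv2.imwrite('pics/scene9.png',cv2.resize(im[165:315,200:400,::-1],None,fx=4,fy=4))"
```

```text
t 12.7 stand xyz [-177.6   64.3  201.1] jawrel -0.02 F [0.64 0.83 0.25] w 0.4 J [ 25.  25.   1.   0. -66.  53.]
turn [-0.02  0.01 -0.01] shift [ 1.000e-04  1.066e-01 -7.000e-04]
```

View pics/scene9.png

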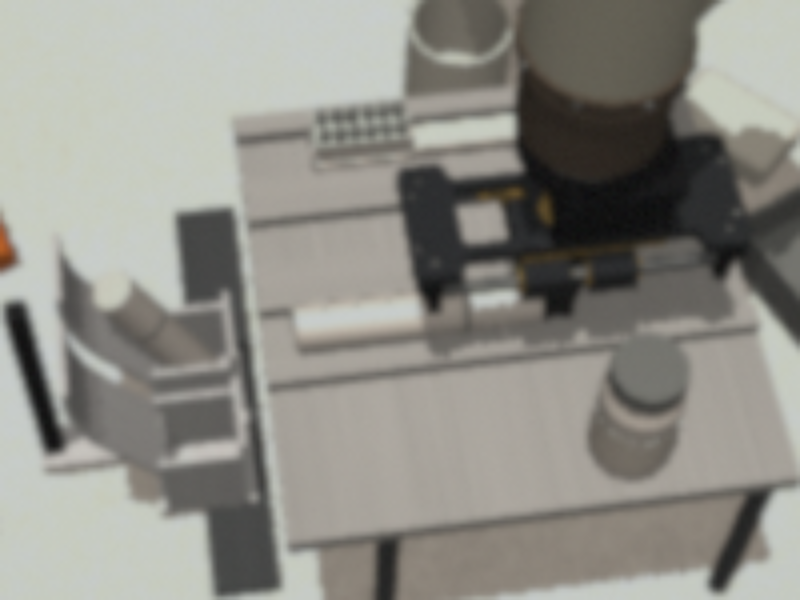

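The second stick is sliding well, with its front at about (295,327). Continuing to the edge.

move_arm:
  increments: [0, 0, 0, 0, 0.005, 0, 0, 0, 0, 0, 0, 0.013, 0, 0, 0, 0, 0, 0, 0.023, 0, 0, 0, 0, 0, 0, 0.034, 0, 0, 0, 0, 0, 0, 0.045, 0, 0, 0, 0, 0, 0, 0.056, 0, 0, 0, 0, 0, 0, 0.067, 0, 0, 0, 0, 0, 0, 0.078, 0, 0, 0, 0, 0, 0, 0.088, 0, 0, 0, 0, 0, 0, 0.097, 0, 0, 0, 0, 0, 0, 0.103, 0, 0, 0, 0, 0, 0, 0.107, 0, 0]

```text
time_s: 13.75
tcp_pos: [0.6129, 0.0196, 0.2012]
ee_rot: [[0.0, -0.201, -0.979], [0.0, -0.979, 0.201], [-1.0, -0.0, -0.0]]
wrist_force: [-0.2, 1.0, -0.2]
gripper_width: 0.004
```

```bash
python3 -c "
from go import *
now(); inc((-.071,.065,.201),0)
im=r.capture('scene'); cv2.imwrite('pics/scene10.png',cv2.resize(im[165:315,200:400,::-1],None,fx=4,fy=4))"
```

```text
t 13.75 stand xyz [-71.   64.5 201.2] jawrel -0.01 F [-0.25  1.01 -0.24] w 0.3 J [ 17.  22.  -4.   0. -64.  61.]
turn [-0.01 -0.01  0.01] shift [ 0.0002 -0.     -0.0005]
```

View pics/scene10.png

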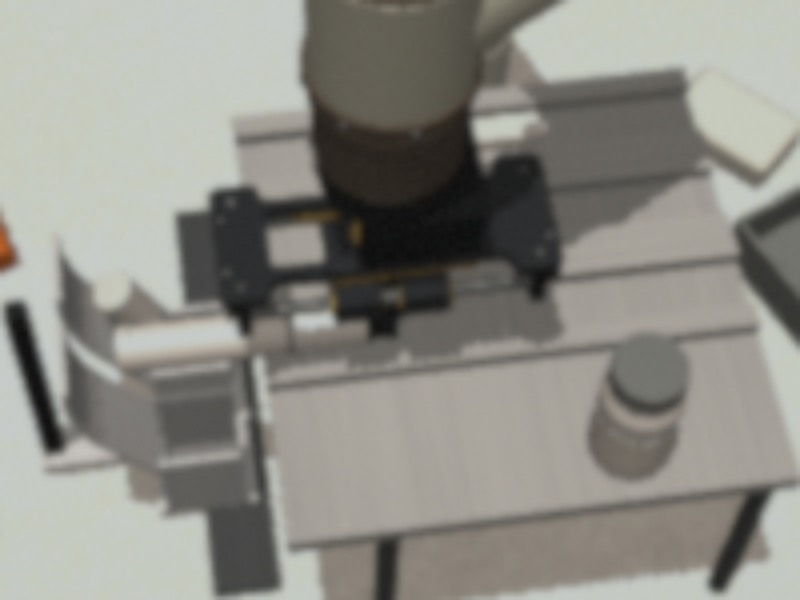

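The second stick overhangs level, with its front at about (118,345). Drawing back along the groove, then up.

move_arm:
  increments: [0, 0, 0, 0, -0.02, 0, 0, 0, 0, 0, 0, -0.05, 0, 0, 0, 0, 0, 0, -0.08, 0, 0, 0, 0, 0, 0, -0.1, 0, 0, 0, 0, 0, 0, -0.11, 0, 0, 0, 0, 0, 0, -0.11, 0, 0, 0, 0, 0, -0.01, -0.11, 0, 0, 0, 0, 0, -0.03, -0.11, 0, 0, 0, 0, 0, -0.06, -0.11, 0, 0, 0, 0, 0, -0.09, -0.11, 0, 0, 0, 0, 0, -0.11, -0.11, 0, 0, 0, 0, 0, -0.115, -0.11, 0, 0]

```text
time_s: 14.8
tcp_pos: [0.6365, 0.1267, 0.3223]
ee_rot: [[0.009, -0.202, -0.979], [0.002, -0.979, 0.202], [-1.0, -0.004, -0.009]]
wrist_force: [0.7, 0.5, 0.2]
gripper_width: 0.007
```

```bash
python3 -c "
from go import *
now(); 
im=r.capture('scene'); cv2.imwrite('pics/scene11.png',im[:,:,::-1]);cv2.imwrite('pics/scene11c.png',cv2.resize(im[165:315,200:400,::-1],None,fx=4,fy=4))
im=r.capture('top'); cv2.imwrite('pics/top11.png',im[:,:,::-1]);cv2.imwrite('pics/top11c.png',cv2.resize(im[100:250,205:405,::-1],None,fx=4,fy=4))"
```

```text
t 14.8 stand xyz [-180.6   66.   322.3] jawrel -0.05 F [0.75 0.49 0.15] w 0.6 J [ 26.  22.  13.   0. -81.  53.]
```

View pics/scene11.png

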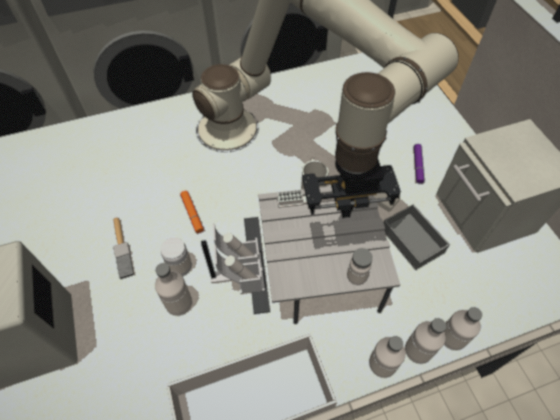

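View pics/scene11c.png

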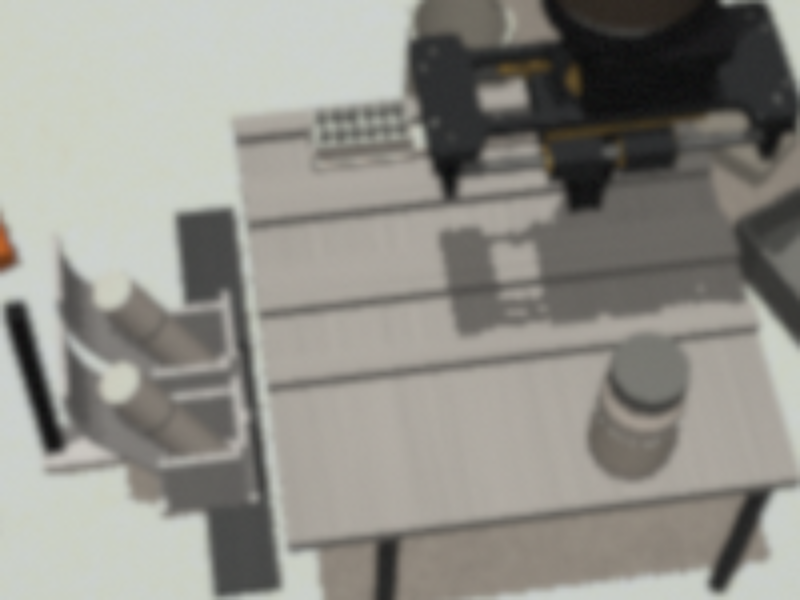

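View pics/top11c.png

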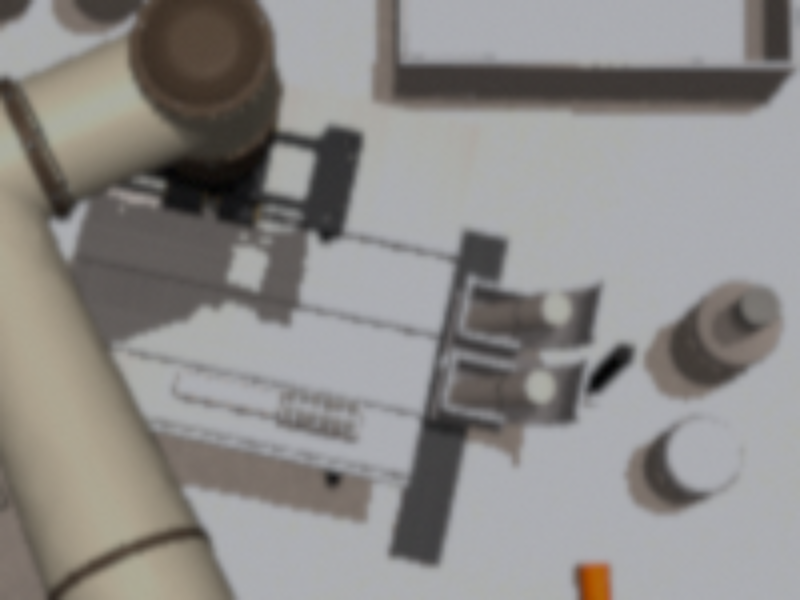

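```bash
python3 -c "
from go import *
P=lambda n:(lambda c:np.array([[c['fx'],0,c['cx']],[0,c['fy'],c['cy']],[0,0,1]])@np.c_[cv2.Rodrigues(c['rvec'])[0],c['tvec']])(C[n])
for a,b in(((540,388),(112,292)),((556,309),(120,385))):
    X=cv2.triangulatePoints(P('top'),P('scene'),np.array([a[0]/4+204.6,a[1]/4+99.6]),np.array([b[0]/4+199.6,b[1]/4+164.6]));X=(X[:3]/X[3]).ravel()
    c,s=np.cos(q[2]),np.sin(q[2]);d=X[:2]-q[:2];print(c*d[0]+s*d[1],-s*d[0]+c*d[1],X[2])
"
```

```text
0.0899033352154826 -0.0014994656828937122 0.157231858804532
0.08953451839363272 0.065004128218504 0.157333098426992
```

Both end caps triangulate to stand x≈90 mm, y≈-1 and 65 mm, z≈157 mm. That fits both sticks being end-down on the cup floors, leaning about 20° on the far wall. The arm is clear, so I hand in.

```bash
python3 -c "
from station import r
print(r.finish_job())"
```

```text
the job is handed in; nothing more can be done
None
```

Both stain sticks are standing end-down in the holder, one in each cup, and I handed the job in at about 15 s on the robot's clock.

- **Holder:** I moved it a few millimetres by its tab to about +0.032 m. That put both cups under the sticks' grooves (y = 0 and +65), so one shift served both sticks.
- **Sticks:** I pushed each along its groove with the closed fingers until its middle was about 11 mm past the edge. I then drew the finger back and it tipped in. Neither stick was lifted.

**Last checks:**
- Both end caps are at stand x≈90 mm, z≈157 mm, with y≈-1 and 65 mm. The sticks rest on the cup floors and lean about 20° against the scoop side, so they are not perfectly vertical.
- The brush, jar, bottle and can look unmoved in the last pictures. The mug and soap were partly hidden by the arm, so I could not check them fully.
- The wrist force readings stayed under about 2.5 N, and the arm was raised clear of everything at hand-in.
- No check failed. My first camera estimate of the holder (+0.028) was about 2 mm lower than the picture comparison before and after the shift suggested. The later overlay at +0.0325 matched both views.

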